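# Lock the camera boom in its quick-release clamp

### The arm

A 6-joint arm with a two-finger parallel gripper is mounted at the origin on a cart in front of the work surface, level with it; the furniture and walls round the work are solid. World frame = base frame: x ahead of the robot, y to its left, z up, the work surface at z = 0. Lengths are in m, angles in rad, forces in N, time in s.
With the tool pointing down it reaches from about 0.325 to 0.875 m from the base axis. Payload 4.4 kg.
Tool frame: the origin (TCP) lies between the finger pads; the fingertips stand 11 mm ahead of it and the grasp point (between the pads) lies 8 mm behind it (bot.tip_reach is the distance from the TCP to the fingertips, in m); z points along the fingers, y is the line along which they close (so a half turn about z gives the same grasp; the last joint's range is limited). The gripper opens to 85 mm and grips with 20 to 120 N. Pads are 22 mm wide; open, the fingers measure 114 mm over their backs; the gripper's body (76 mm by 85 mm) begins 54 mm behind the grasp point. The pads swing forward as they close: fully open they stand 13 mm farther back than shut.
Start: joints at [-1.367, 0.207, 1.542, -0, 1.393, -0.15], TCP at [0.2, -0.539, 0.242] pointing down, gripper open.
Joint ranges: [-2.73, 2.73], [-0.86, 2.22], [0.23, 2.46], [-1.11, 4.25], [0.08, 2.63], [-2.82, 2.82]. Speed limits (rad/s): [2.79, 2.79, 3.14, 3.14, 3.14, 3.14].

### API

Orientations are given as a 3x3 rotation matrix whose columns are the frame's x, y, z axes.
In Python, from rig import bot gives the robot as it stands. The module is installed in compiled form; this text tells all that it offers.
- The arm moves only by the tool apply_moves, never from a script. Its argument "increments" is a list of rows, each a list of 3 entries, a list of its own where there are three numbers: the shift along the tool's x, y, z in m, then the turn, a rotation vector about the tool's x, y, z in degrees, then the closure, from -1 (fully open) to 1 (shut). In form: [[[dx, dy, dz], [wx, wy, wz], gripper], ...]. A call has 1 to 20 rows; each row shifts and turns the commanded pose from where the row before left it, along the tool's axes as they then stand; what a row does not reach is not made up. A row lasts 1/10 s, in which the tool goes at most 50 mm and 8.59 degrees, less where a joint would pass 70% of its speed; a pose out of reach is approached as far as the arm can. A call is refused whole if a number of a shift passes 0.05 or a number of a turn 8.59, either way. A call with a gripper value outside its range is refused whole. The fingers move at their own pace and stop on an object; "squeeze" is the grip in N (left out, the last holds). Time passes only in rows, so rows that do not move let the fingers close. It gives the time, the measured TCP pose, the force, the opening and the grip force at its end, in the units of the state.
- bot.read_state(): the state, without advancing time (a new reading comes with each control period).
- bot.camera(name): name is "scene" or "top" or "wrist"; returns (picture, depth): 384x512x3 uint8, red, green, blue; 384x512 float32, m along the optical axis (not along the pixel's ray), 0 where there is no reading.
- bot.camera_params(name): a dict with "fx", "fy", "cx", "cy" (pixels), "k1" (the pictures are not rectified: a ray, as slopes to the right and down, at radius r is drawn at 1 + k1 r^2 times it, then the intrinsics apply), "T" (4x4, takes a point from camera to world coordinates). Camera axes: x right, y up, looking along -z (the intrinsics and any distortion apply to the point x, -y, -z); pixel columns grow to the right and rows downward; lengths in m; the calibration is good to about 2 mm. A picture is of the moment at which its call begins: read the wrist's pose just before it. camera_params takes no time and is no camera call; for the wrist camera it gives the pose at the moment of the call.
- bot.close_job(): hands the job in; it is judged then, once.
The state is a dict: "clock": time; "joint_pos": joint angles; "joint_velocities": joint speeds; "tau": joint torques, N m; "ee_pos": TCP position; "tcp_rot": TCP orientation; "ft_force": force on the tool from outside, world axes, zero at the start; "ft_torque": the same for the moment, N m; "opening": opening from 0.0 (shut) to 1.0 (fully open); "grasp_force": force on a finger pad.
Only numpy, scipy, OpenCV 4.12 (cv2) and the standard library are available. Lean on these libraries where they do the work, as an engineer would, in place of code of your own. Each camera call takes 0.05 s, during which the arm holds its last target. There are 200 camera calls.

### The job

The boom tube of the inspection-camera stand lies loose in its quick-release clamp. While the cam lever underneath still hangs open, turn the knurled nut on top clockwise until it goes finger-tight and the upper jaw firmly nips the tube, then swing the lever up against its firm resistance until it is fully home. The tube must end firmly clamped but not crushed, so do not force the nut, and do not shift the boom or the things lying around.

Things in the scene. Friction and masses are not known exactly. Their poses are not given: they have to be found in the camera images.
- stand: Grey foot plate 130 x 120 x 12 mm with a steel column, bolted to the bench; carries the clamp. Origin: centre of the foot's underside, z up. The skewer is the vertical line 30 mm from the origin towards its -x; the tube rests in a vee along its y. Jaw plates span x -52 to 62, y +-28 mm; lower jaw z 153 to 189, upper jaw's top at z 223 to 232.
- nut_top (a point): Centre of the top of the black round nut on the skewer (turns with it): 42 mm wide, 22 mm tall; the 8 mm skewer end stands up to 21 mm above. Clockwise from above tightens, 1.6 mm down per rad; it starts 1.4 to 5.2 rad short of nipping the tube. Runs free at 0.1 N m, then climbs 0.3 N m per rad. Finger-tight: 0.2 to 0.5 N m (fingers gripping with about 10 N just slip); over 0.6 N m is too tight.
- lever (a joint): Angle of the cam lever (rad). 0: hangs open, 60 degrees below level; 1.134: home, 5 degrees above level, against its stop. With the nut set right it needs a firm pull of about 10 N at lever_grip, hardest around 0.4 and easing towards the end; past 1.07 it is over centre and stays. No resistance means the nut is loose.
- lever_grip (a point): Middle of the black handle of the cam lever, 100 mm from its pivot. The handle is 16 mm wide along the stand's y, 13 mm thick, 62 mm long along the lever; the lever points to the stand's -x, and swings up in the stand's x-z plane.
- lever_pivot (a point): Pivot of the open cam lever under the lower jaw, on the skewer axis 128 mm above the bench; the pivot axis is the stand's y. The lever's real pivot sinks 4 mm below this fixed point as it closes.
- upper_jaw: Upper jaw: aluminium plate 114 x 56 x 16 mm that slides down on two guide pins as the nut is turned or the lever closed, and presses on the tube. Origin: its underside, above the stand's origin.
- boom: Steel boom tube, 25 mm diameter, 320 mm long, lying in the clamp's vee, free to slide lengthwise until clamped, with an inspection camera hanging at its -y end and a counterweight at its +y end, 0.7 kg. Origin: middle of the tube's axis; y along the tube. Its axis is 195 mm above the bench, 12 mm from the stand's origin towards +x.
- weight_0: Bystander: larger brass weight, 26 mm diameter, 34 mm tall, origin at its underside.
- weight_1: Bystander: smaller brass weight, 20 mm diameter, 26 mm tall, origin at its underside.
- calliper: Bystander: steel calliper, 73 x 230 x 10 mm, lying on the bench near the front edge.
- driver_red: Bystander: screwdriver, 20 x 176 x 22 mm, lying on the bench near the front edge.

How it is judged:
On the way, in this order (a step that is already met when the one before it is completed fails the run):
1. with the lever still open, the nut is turned until the upper jaw nips the tube (contact force between upper_jaw and boom above 8 N and value of joint lever below 0.2 rad), for 0.2 s.
2. the lever is swung home and the tube is clamped (contact force between upper_jaw and boom above 150 N and value of joint lever above 1.08 rad), for 0.2 s.
At the end, for the whole second after the job is handed in: The lever is home (beyond 1.08 rad), the upper jaw presses on the tube with 150 to 235 N, and the boom rests within 15 mm of where it lay (all of step 2 and contact force between upper_jaw and boom below 235 N and distance of boom from where it was at the start of the episode below 0.015 m and linear speed of boom below 0.02 m/s); the robot touches nothing.
It fails at once if the tube is crushed: the jaw presses on it with more than 235 N (contact force between upper_jaw and boom above 235 N).
It fails at once if the boom is knocked along or out of its clamp (more than 25 mm) (distance of boom from where it was at the start of the episode above 0.025 m).
It fails at once if a bystander is pushed more than 20 mm (distance of any of weight_0, weight_1, calliper, driver_red from where it was at the start of the episode above 0.02 m).
It also fails if it takes over 72 s, if anything falls off the work surface, if the arm or the gripper's body presses on something with over 40 N, if the wrist force passes 120 N, or if a joint passes its speed limit or range.

## Working session

There is one attempt and no reset: what is moved stays moved. The work goes in short steps, Python scripts to look and compute and a tool call to move; the robot and the scene stay as the last step left them, time stands still between calls to the robot, and variables do not carry over. Pictures are saved under pics/ and viewed, at most 10 in all, crops included, and the job is handed in when it is done.

Besides the shell and the picture viewer there is one more tool, called after "Emit:" by a JSON object that holds its "name" and its "arguments", one argument or row to a line. apply_moves: Moves the arm, as the interface text tells. Its arguments: {"type":"object","properties":{"increments":{"type":"array","items":{"type":"array"}},"squeeze":{"type":"number"}},"required":["increments"]}

```bash
mkdir -p pics
python3 - <<'E'
from rig import bot
import cv2,numpy as np
for n in("scene","top"):
    p,d=bot.camera(n); cv2.imwrite(f"pics/{n}0.png",p[:,:,::-1]); np.savez(f"{n}0.npz",p=p,d=d)
    c=bot.camera_params(n); print(n,{k:(np.round(v,3).tolist() if k=="T" else v) for k,v in c.items()})
a=cv2.imread("pics/scene0.png");b=cv2.imread("pics/top0.png")
print(bot.read_state(), bot.tip_reach)
E
```

```text
scene {'fx': 475.6847806397699, 'fy': 475.6847806397699, 'cx': 263.1620015029525, 'cy': 196.30704937250124, 'k1': -0.05417912846261138, 'T': [[-0.995, -0.088, 0.042, 0.542], [0.098, -0.874, 0.476, 0.416], [-0.005, 0.478, 0.879, 1.043], [0.0, 0.0, 0.0, 1.0]]}
top {'fx': 403.27026008349566, 'fy': 403.27026008349566, 'cx': 255.0365184710919, 'cy': 197.43521403981396, 'k1': 0.017388613753120237, 'T': [[-0.011, 0.995, -0.102, 0.403], [-1.0, -0.014, -0.022, -0.057], [-0.024, 0.102, 0.995, 1.101], [0.0, 0.0, 0.0, 1.0]]}
{'clock': 0.1, 'joint_pos': array([-1.36651463e+00,  2.07368530e-01,  1.54279670e+00,  1.73003361e-05,
        1.39349396e+00, -1.50463693e-01]), 'joint_velocities': array([ 0.00282834, -0.0003693 , -0.00293829, -0.00170378,  0.00055799,
       -0.00011906]), 'tau': array([-6.08434875e-04, -3.84095299e+01, -2.92549306e+01, -2.21132300e-04,
        4.88727252e-03,  1.34832305e-05]), 'ee_pos': array([ 0.19960775, -0.5385489 ,  0.24122951]), 'tcp_rot': array([[ 9.37736089e-01,  3.47348334e-01, -4.02551259e-04],
       [ 3.47348414e-01, -9.37733955e-01,  2.02702510e-03],
       [ 3.26597806e-04, -2.04064013e-03, -9.99997865e-01]]), 'ft_force': array([0.22136914, 0.25779705, 0.21105757]), 'ft_torque': array([-0.01669921, -0.00578437, -0.00071283]), 'grasp_force': 0.0, 'opening': 1.000428264985603} 0.011
```

View pics/scene0.png

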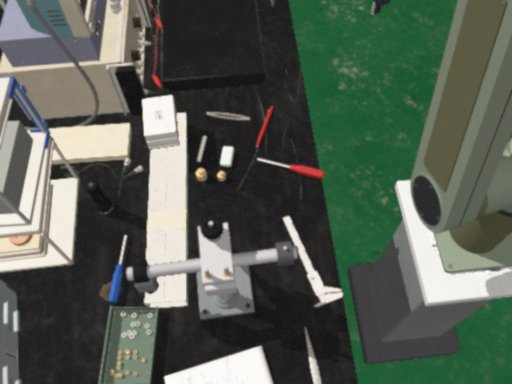

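View pics/top0.png

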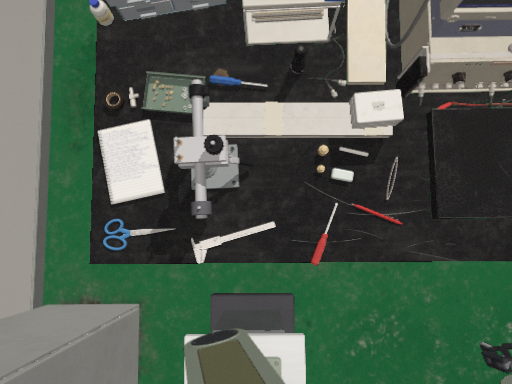

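The top view shows the clamp's nut at about (214,144) and the tube along column ~200, with its ends at (199,90) and (202,208). The stand's -x therefore points to world -y. The weights are at (323,150) and (320,169). Next I'll measure from depth.

```bash
cat > h.py <<'E'
import numpy as np,cv2
from rig import bot
def cloud(n,d,c=None):
    c=c or bot.camera_params(n); K=np.array([[c['fx'],0,c['cx']],[0,c['fy'],c['cy']],[0,0,1]])
    v,u=np.mgrid[:d.shape[0],:d.shape[1]]
    q=cv2.undistortPoints(np.stack([u,v],-1).reshape(-1,1,2).astype(float),K,np.array([c['k1'],0,0,0,0])).reshape(*d.shape,2)
    P=np.stack([q[...,0]*d,-q[...,1]*d,-d],-1)
    W=P@c['T'][:3,:3].T+c['T'][:3,3]; W[d==0]=np.nan
    return W
E
python3 - <<'E'
from h import *
ims=[]
for n in("scene","top"):
    z=np.load(n+"0.npz");W=cloud(n,z['d']);p=z['p'].astype(int)
    m0=W[...,2]>0.02
    print(n,"bench z",np.nanmedian(W[...,2]))
    box=(np.abs(W[...,0]-.5)<.25)&(np.abs(W[...,1]-.08)<.2)
    Z=W[...,2]
    nut=box&(p.max(-1)<60)&(Z>.22)&(Z<.28)
    l,lab,st,ce=cv2.connectedComponentsWithStats(nut.astype(np.uint8))
    for i in range(1,l):
        if st[i,4]>15: print("nut",ce[i],st[i],np.round(np.median(W[lab==i],0),4),np.round(np.percentile(W[lab==i],[3,97],axis=0),3).tolist())
    b=box&(Z>.185)&(Z<.213)
    X=W[b]; print("tubeish",len(X),np.round(np.percentile(X,[1,50,99],axis=0),3).tolist())
    j=box&(Z>.218)&(Z<.236)&(p.min(-1)>100)
    X=W[j].astype(np.float32)
    if len(X): print("jaw",len(X),cv2.minAreaRect(X[:,:2]),np.median(X[:,2]))
    f=box&(Z>.008)&(Z<.018)&(p.min(-1)>100);print("foot",f.sum(),np.round(np.percentile(W[f],[2,98],axis=0),3).tolist() if f.any() else 0)
    c={"scene":(110,190,320,330),"top":(150,70,280,230)}[n]
    x0,y0,x1,y1=c; ims.append(cv2.resize(z['p'][y0:y1,x0:x1,::-1],(600*(x1-x0)//(x1-x0)*1 if 0 else int((x1-x0)*500/(y1-y0)) if n=="top" else 390,500 if n=="top" else 260),interpolation=2))
c=np.zeros((500,ims[0].shape[1]+ims[1].shape[1],3),np.uint8)
c[:260,:390]=ims[0];c[:,390:]=ims[1];cv2.imwrite("pics/c1.png",c)
E
```

```text
scene bench z 0.0018159660403146427
nut [211.67679558 227.05524862] [201 215  22  24 362] [0.6017 0.0531 0.2724] [[0.586, 0.031, 0.262], [0.619, 0.068, 0.275]]
tubeish 1920 [[0.45, 0.068, 0.187], [0.606, 0.097, 0.205], [0.748, 0.14, 0.213]]Traceback (most recent call last):
  File "<stdin>", line 17, in <module>
cv2.error: OpenCV(4.12.0) /io/opencv/modules/imgproc/src/convhull.cpp:143: error: (-215:Assertion failed) total >= 0 && (depth == CV_32F || depth == CV_32S) in function 'convexHull'
```

Run:
```python
from h import *
ims=[]
for n in("scene","top"):
    z=np.load(n+"0.npz");W=cloud(n,z['d']);p=z['p'].astype(int);Z=W[...,2]
    box=(np.abs(W[...,0]-.6)<.25)&(np.abs(W[...,1]-.08)<.2)
    print(n); print(np.histogram(Z[box&(Z>.1)],bins=np.arange(.1,.3,.006)))
    dark=box&(p.max(-1)<70)&(Z>.22)&(Z<.3)
    l,lab,st,ce=cv2.connectedComponentsWithStats(dark.astype(np.uint8))
    for i in range(1,l):
        if st[i,4]>15: print("nut",ce[i],st[i],np.round(np.percentile(W[lab==i],[3,50,97],axis=0),3).tolist(), np.histogram(Z[lab==i],8))
    b=box&(Z>.185)&(Z<.213); X=W[b]
    vx,vy,a,c=cv2.fitLine(X[:,:2].astype(np.float32),cv2.DIST_HUBER,0,.01,.01).ravel(); print("tube line",vx,vy,a,c)
    j=box&(Z>.218)&(Z<.25)&(p.min(-1)>90); X=W[j].astype(np.float32)
    print("jaw",len(X),cv2.minAreaRect(X[:,:2]),np.percentile(X[:,2],[5,50,95]))
    x0,y0,x1,y1={"scene":(110,190,320,330),"top":(150,70,280,230)}[n]
    ims.append(cv2.resize(z['p'][y0:y1,x0:x1,::-1],(390,260) if n=="scene" else (406,500),interpolation=2))
c=np.zeros((500,796,3),np.uint8)
c[:260,:390]=ims[0];c[:,390:]=ims[1];cv2.imwrite("pics/c1.png",c)
```

```text
scene
(array([   0,    0,   12,   13,    4,    0,   10,   26,   30,   48,   59,
         55,   78,   92,  179,  134,  362, 1069,  415,  244,   43,  975,
        442,   21,   13,   24,   40,   69,  295,   64,   18,    0,    0]), array([0.1  , 0.106, 0.112, 0.118, 0.124, 0.13 , 0.136, 0.142, 0.148,
       0.154, 0.16 , 0.166, 0.172, 0.178, 0.184, 0.19 , 0.196, 0.202,
       0.208, 0.214, 0.22 , 0.226, 0.232, 0.238, 0.244, 0.25 , 0.256,
       0.262, 0.268, 0.274, 0.28 , 0.286, 0.292, 0.298]))
nut [211.65691489 227.14095745] [200 215  23  25 376] [[0.586, 0.031, 0.261], [0.602, 0.053, 0.272], [0.619, 0.068, 0.275]] (array([  4,   9,  12,  17,  16, 141, 166,  11]), array([0.25584237, 0.25862482, 0.26140727, 0.26418972, 0.26697217,
       0.26975462, 0.27253708, 0.27531953, 0.27810198]))
tube line 0.9998424 0.017754177 0.6171053 0.09805933Traceback (most recent call last):
  File "<stdin>", line 14, in <module>
cv2.error: OpenCV(4.12.0) /io/opencv/modules/imgproc/src/convhull.cpp:143: error: (-215:Assertion failed) total >= 0 && (depth == CV_32F || depth == CV_32S) in function 'convexHull'
```

Run:
```python
from h import *
ims=[]
for n in("scene","top"):
    z=np.load(n+"0.npz");W=cloud(n,z['d']);p=z['p'].astype(int);Z=W[...,2]
    box=(np.abs(W[...,0]-.6)<.25)&(np.abs(W[...,1]-.08)<.2)
    dark=box&(p.max(-1)<70)&(Z>.22)&(Z<.3)
    l,lab,st,ce=cv2.connectedComponentsWithStats(dark.astype(np.uint8))
    for i in range(1,l):
        if st[i,4]>15: print("nut",ce[i],st[i],np.round(np.percentile(W[lab==i],[3,50,97],axis=0),3).tolist(), np.round(np.percentile(W[(lab==i)&(np.abs(Z-.272)<.004)],[2,50,98],axis=0),4).tolist())
    hi=box&(Z>.278);print("skewer",hi.sum(),np.median(W[hi],0))
    b=box&(Z>.185)&(Z<.213); X=W[b]
    print("tube line",n,cv2.fitLine(np.ascontiguousarray(X[:,:2],np.float32),cv2.DIST_HUBER,0,.01,.01).ravel(),np.percentile(X[:,0],[1,99]))
    j=box&(Z>.222)&(Z<.242)&(p.min(-1)>90); X=np.ascontiguousarray(W[j],np.float32)
    print("jaw",len(X),cv2.minAreaRect(np.ascontiguousarray(X[:,:2])),np.percentile(X,[2,50,98],axis=0).round(3).tolist())
    w=(np.abs(W[...,0]-.6)<.3)&(W[...,1]<-.08)&(W[...,1]>-.2)&(Z>.018)&(Z<.045)
    l,lab,st,ce=cv2.connectedComponentsWithStats(w.astype(np.uint8))
    for i in range(1,l):
        if st[i,4]>15: print("obj",ce[i],st[i],np.round(np.percentile(W[lab==i],[3,50,97],axis=0),3).tolist())
    x0,y0,x1,y1={"scene":(110,190,320,330),"top":(150,70,280,230)}[n]
    ims.append(cv2.resize(z['p'][y0:y1,x0:x1,::-1],(390,260) if n=="scene" else (406,500),interpolation=2))
c=np.zeros((500,796,3),np.uint8)
c[:260,:390]=ims[0];c[:,390:]=ims[1];cv2.imwrite("pics/c1.png",c)
```

```text
nut [211.65691489 227.14095745] [200 215  23  25 376] [[0.586, 0.031, 0.261], [0.602, 0.053, 0.272], [0.619, 0.068, 0.275]] [[0.5853, 0.0305, 0.2695], [0.6022, 0.0512, 0.2727], [0.6198, 0.0673, 0.2751]]
skewer 21 [0.60263158 0.04917774 0.28215496]
tube line scene [0.9998424  0.01775418 0.6171053  0.09805933] [0.45028098 0.76911442]
jaw 1464 ((0.5504128932952881, 0.08153124153614044), (0.1588539183139801, 0.11481472104787827), 2.5548980236053467) [[0.573, 0.035, 0.226], [0.6, 0.094, 0.231], [0.629, 0.141, 0.235]]
obj [314.82894737 172.32894737] [303 170  22   7  76] [[0.336, -0.199, 0.018], [0.356, -0.192, 0.02], [0.381, -0.184, 0.025]]
obj [167.21746988 200.4873494 ] [ 147  176   41   49 1660] [[0.68, -0.196, 0.037], [0.724, -0.137, 0.042], [0.767, -0.083, 0.044]]
obj [104.19565217 205.1884058 ] [ 95 197  17  15 138] [[0.865, -0.164, 0.02], [0.875, -0.143, 0.031], [0.896, -0.136, 0.045]]
nut [213.40926641 144.28571429] [204 135  19  20 259] [[0.584, 0.032, 0.266], [0.6, 0.047, 0.273], [0.619, 0.065, 0.276]] [[0.5847, 0.03, 0.2691], [0.6009, 0.0471, 0.2733], [0.6206, 0.0657, 0.2757]]
skewer 15 [0.60264519 0.04766299 0.28225764]
tube line top [0.9988149  0.04867028 0.6144441  0.08770936] [0.45042655 0.76828033]
jaw 1012 ((0.5509787797927856, 0.08151575922966003), (0.1588362753391266, 0.11577324569225311), 2.8604660034179688) [[0.573, 0.028, 0.225], [0.595, 0.094, 0.232], [0.629, 0.14, 0.236]]
obj [297.65263158  66.48421053] [291  59  15  13  95] [[0.864, -0.172, 0.02], [0.87, -0.153, 0.032], [0.888, -0.138, 0.044]]
obj [294.14606742 119.40730337] [ 272  102   45   35 1424] [[0.68, -0.196, 0.035], [0.721, -0.141, 0.042], [0.765, -0.083, 0.045]]
obj [316.42105263 256.94736842] [312 249   8  16  76] [[0.336, -0.2, 0.018], [0.354, -0.193, 0.021], [0.374, -0.184, 0.025]]
```

View pics/c1.png

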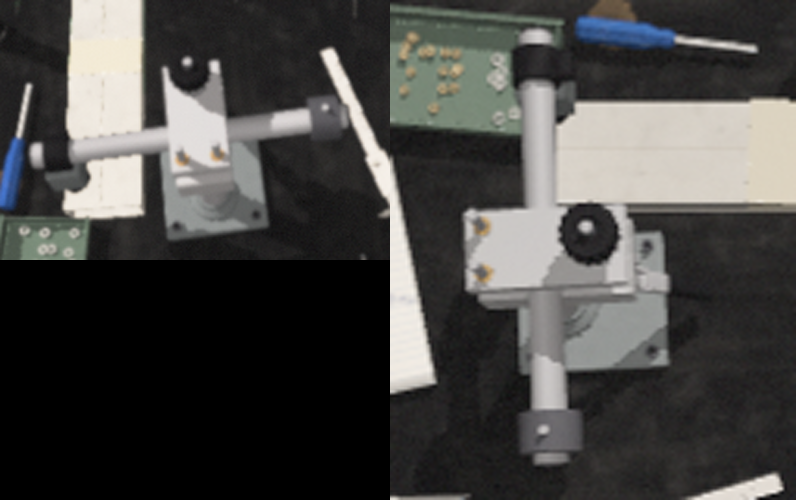

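The crops show the nut at (590,232) on the jaw and only a stub of the lever at (652,280), with the handle hidden in shadow. The nut is at about (0.602, 0.048) with its top at z 0.273. That matches the jaw ends (y 0.028 and 0.141) and the 30 mm offset. I'll move above it, then wind the wrist back.

Emit:
{"name": "apply_moves", "arguments": {
  "increments": [
    [[0,0,-0.045],[0,0,0],-1],
    [[0,0,-0.045],[0,0,0],-1],
    [[0.0363,-0.0257,0],[0,0,0],-1],
    [[0.0363,-0.0257,0],[0,0,0],-1],
    [[0.0363,-0.0257,0],[0,0,0],-1],
    [[0.0363,-0.0257,0],[0,0,0],-1],
    [[0.0363,-0.0257,0],[0,0,0],-1],
    [[0.0363,-0.0257,0],[0,0,0],-1],
    [[0.0363,-0.0257,0],[0,0,0],-1],
    [[0.0363,-0.0257,0],[0,0,0],-1],
    [[0.0363,-0.0257,0],[0,0,0],-1],
    [[0.0363,-0.0257,0],[0,0,0],-1],
    [[0.0363,-0.0257,0],[0,0,0],-1],
    [[0.0363,-0.0257,0],[0,0,0],-1],
    [[0.0363,-0.0257,0],[0,0,0],-1],
    [[0.0363,-0.0257,0],[0,0,0],-1],
    [[0.0363,-0.0257,0],[0,0,0],-1],
    [[0.0363,-0.0257,0],[0,0,0],-1]
  ]
}}

```text
clock: 1.9
ee_pos: [0.602, 0.0499, 0.3316]
tcp_rot: [[0.938, 0.348, -0.001], [0.348, -0.938, -0.0], [-0.001, -0.0, -1.0]]
ft_force: [0.7, -1.0, -0.2]
opening: 1.004
grasp_force: 0.0
```

Emit:
{"name": "apply_moves", "arguments": {
  "increments": [
    [[0,0,0],[0,0,-8.5],-1],
    [[0,0,0],[0,0,-8.5],-1],
    [[0,0,0],[0,0,-8.5],-1],
    [[0,0,0],[0,0,-8.5],-1],
    [[0,0,0],[0,0,-8.5],-1],
    [[0,0,0],[0,0,-8.5],-1],
    [[0,0,0],[0,0,-8.5],-1],
    [[0,0,0],[0,0,-8.5],-1],
    [[0,0,0],[0,0,-8.5],-1],
    [[0,0,0],[0,0,-8.5],-1],
    [[0,0,0],[0,0,-8.5],-1],
    [[0,0,0],[0,0,-8.5],-1],
    [[0,0,0],[0,0,-8.5],-1]
  ]
}}

```text
clock: 3.2
ee_pos: [0.6012, 0.0482, 0.3314]
tcp_rot: [[-0.658, 0.753, -0.002], [0.753, 0.658, 0.0], [0.001, -0.001, -1.0]]
ft_force: [-0.1, 0.3, -0.4]
opening: 0.998
grasp_force: 0.0
```

Emit:
{"name": "apply_moves", "arguments": {
  "increments": [
    [[0,0,0],[0,0,-8.5],-1],
    [[0,0,0],[0,0,-8.5],-1],
    [[0,0,0],[0,0,-8.5],-1],
    [[0,0,0],[0,0,-8.5],-1],
    [[0,0,0],[0,0,-8.5],-1],
    [[0,0,0],[0,0,-8.5],-1],
    [[0,0,0],[0,0,-8.5],-1],
    [[0,0,0],[0,0,-8.5],-1],
    [[0,0,0],[0,0,-8.5],-1],
    [[0,0,0],[0,0,-8.5],-1],
    [[0,0,0],[0,0,-8.5],-1],
    [[0,0,0],[0,0,-8.5],-1],
    [[0,0,0],[0,0,0],-1]
  ]
}}

```text
clock: 4.5
ee_pos: [0.6012, 0.0482, 0.3315]
tcp_rot: [[-0.604, -0.797, -0.001], [-0.797, 0.604, 0.0], [0.001, 0.001, -1.0]]
ft_force: [-0.2, 0.1, 0.5]
opening: 1.0
grasp_force: 0.0
```

Run:
```python
from h import *
s=bot.read_state(); print({k:np.round(v,4).tolist() for k,v in s.items()})
c=bot.camera_params("wrist");p,d=bot.camera("wrist"); cv2.imwrite("pics/w1.png",p[:,:,::-1])
W=cloud("wrist",d,c);Z=W[...,2]
n=(np.abs(W[...,0]-.602)<.04)&(np.abs(W[...,1]-.048)<.04)&(Z>.262)&(Z<.279)&(p.max(-1)<80)
print(n.sum(),np.percentile(W[n],[1,50,99],axis=0).round(4).tolist())
if n.sum()>9: print(cv2.minEnclosingCircle(np.ascontiguousarray(W[n][:,:2]*1000,np.float32)))
```

```text
{'clock': 4.5, 'joint_pos': [-0.0635, 0.2151, 1.3488, 0.0, 1.579, -2.556], 'joint_velocities': [-0.0012, -0.0022, -0.0011, -0.0003, 0.0001, 0.1051], 'tau': [0.0065, -40.2898, -30.7931, -0.0001, 0.0045, -0.6655], 'ee_pos': [0.6012, 0.0482, 0.3315], 'tcp_rot': [[-0.6045, -0.7966, -0.0014], [-0.7966, 0.6045, 0.0001], [0.0008, 0.0012, -1.0]], 'ft_force': [-0.2145, 0.1483, 0.5339], 'ft_torque': [-0.0152, -0.0057, -0.0493], 'grasp_force': 0.0, 'opening': 1.0005}
3255 [[0.5845, 0.0286, 0.2631], [0.6018, 0.0456, 0.2713], [0.6226, 0.0657, 0.2737]]
((604.1158447265625, 47.81847381591797), 20.799148559570312)
```

Emit:
{"name": "apply_moves", "arguments": {
  "increments": [
    [[-0.0006,-0.0008,0.019],[0,0,0],-1],
    [[0,0,0.019],[0,0,0],-1],
    [[0,0,0.019],[0,0,0],-1],
    [[0,0,0.018],[0,0,0],-1],
    [[0,0,0],[0,0,0],1],
    [[0,0,0],[0,0,0],1],
    [[0,0,0],[0,0,0],1],
    [[0,0,0],[0,0,0],1],
    [[0,0,0],[0,0,0],1],
    [[0,0,0],[0,0,0],1],
    [[0,0,0],[0,0,0],1],
    [[0,0,0],[0,0,0],1],
    [[0,0,0],[0,0,0],1],
    [[0,0,0],[0,0,0],1]
  ],
  "squeeze": 20
}}

```text
clock: 5.95
ee_pos: [0.6034, 0.0481, 0.2582]
tcp_rot: [[-0.604, -0.797, 0.003], [-0.797, 0.604, -0.0], [-0.001, -0.002, -1.0]]
ft_force: [1.6, -1.1, 5.7]
opening: 0.485
grasp_force: 22.4
```

```bash
cat > st.py <<'E'
from h import *
s=bot.read_state()
print({k:np.round(s[k],3).tolist() for k in("clock","joint_pos","ee_pos","ft_force","ft_torque","opening","grasp_force")}, s['tau'][5].round(3), np.degrees(np.arctan2(s['tcp_rot'][1,0],s['tcp_rot'][0,0])).round(1))
E
python3 st.py
```

```text
{'clock': 5.95, 'joint_pos': [-0.063, 0.257, 1.447, -0.0, 1.435, -2.556], 'ee_pos': [0.603, 0.048, 0.258], 'ft_force': [1.622, -1.12, 5.69], 'ft_torque': [-0.048, -0.36, -0.005], 'opening': 0.485, 'grasp_force': 22.38} -0.035 -127.2
```

Emit:
{"name": "apply_moves", "arguments": {
  "increments": [
    [[0,0,0.0002],[0,0,8.5],1],
    [[0,0,0.0002],[0,0,8.5],1],
    [[0,0,0.0002],[0,0,8.5],1],
    [[0,0,0.0002],[0,0,8.5],1],
    [[0,0,0.0003],[0,0,8.5],1],
    [[0,0,0.0003],[0,0,8.5],1],
    [[0,0,0.0003],[0,0,8.5],1],
    [[0,0,0.0003],[0,0,8.5],1],
    [[0,0,0.0003],[0,0,8.5],1]
  ]
}}

```text
clock: 6.85
ee_pos: [0.6031, 0.0488, 0.2558]
tcp_rot: [[-0.914, 0.407, 0.002], [0.407, 0.914, 0.001], [-0.001, 0.002, -1.0]]
ft_force: [2.1, 1.0, 5.2]
opening: 0.482
grasp_force: 22.5
```

```bash
python3 st.py
```

```text
{'clock': 6.85, 'joint_pos': [-0.063, 0.259, 1.45, 0.001, 1.431, -1.215], 'ee_pos': [0.603, 0.049, 0.256], 'ft_force': [2.089, 1.016, 5.249], 'ft_torque': [0.118, -0.21, 0.067], 'opening': 0.482, 'grasp_force': 22.477} -1.148 156.0
```

Emit:
{"name": "apply_moves", "arguments": {
  "increments": [
    [[0,0,0.0002],[0,0,8.5],1],
    [[0,0,0.0002],[0,0,8.5],1],
    [[0,0,0.0003],[0,0,8.5],1],
    [[0,0,0.0003],[0,0,8.5],1]
  ]
}}

```text
clock: 7.25
ee_pos: [0.6034, 0.0491, 0.2549]
tcp_rot: [[-0.53, 0.848, 0.003], [0.848, 0.53, 0.002], [-0.0, 0.003, -1.0]]
ft_force: [2.4, 1.4, 6.1]
opening: 0.486
grasp_force: 22.5
```

```bash
python3 st.py
```

```text
{'clock': 7.25, 'joint_pos': [-0.063, 0.259, 1.451, 0.002, 1.429, -0.622], 'ee_pos': [0.603, 0.049, 0.255], 'ft_force': [2.361, 1.405, 6.07], 'ft_torque': [0.279, -0.251, 0.009], 'opening': 0.486, 'grasp_force': 22.501} -1.149 122.0
```

Emit:
{"name": "apply_moves", "arguments": {
  "increments": [
    [[0,0,0.0002],[0,0,8.5],1],
    [[0,0,0.0002],[0,0,8.5],1],
    [[0,0,0.0003],[0,0,8.5],1],
    [[0,0,0.0003],[0,0,8.5],1]
  ]
}}

```text
clock: 7.65
ee_pos: [0.6037, 0.0493, 0.2541]
tcp_rot: [[0.035, 0.999, 0.004], [0.999, -0.035, 0.002], [0.002, 0.004, -1.0]]
ft_force: [2.5, 1.9, 6.2]
opening: 0.484
grasp_force: 22.5
```

```bash
python3 st.py
```

```text
{'clock': 7.65, 'joint_pos': [-0.063, 0.26, 1.452, 0.002, 1.427, -0.028], 'ee_pos': [0.604, 0.049, 0.254], 'ft_force': [2.496, 1.856, 6.194], 'ft_torque': [0.426, -0.339, 0.111], 'opening': 0.484, 'grasp_force': 22.518} -1.15 88.0
```

Emit:
{"name": "apply_moves", "arguments": {
  "increments": [
    [[0,0,0.0002],[0,0,8.5],1],
    [[0,0,0.0002],[0,0,8.5],1],
    [[0,0,0.0003],[0,0,8.5],1],
    [[0,0,0.0003],[0,0,8.5],1]
  ]
}}

```text
clock: 8.05
ee_pos: [0.6041, 0.0492, 0.2534]
tcp_rot: [[0.588, 0.809, 0.005], [0.809, -0.588, 0.002], [0.004, 0.003, -1.0]]
ft_force: [2.9, 1.9, 6.8]
opening: 0.485
grasp_force: 22.5
```

```bash
python3 st.py
```

```text
{'clock': 8.05, 'joint_pos': [-0.063, 0.261, 1.452, 0.002, 1.424, 0.565], 'ee_pos': [0.604, 0.049, 0.253], 'ft_force': [2.932, 1.936, 6.796], 'ft_torque': [0.369, -0.49, 0.063], 'opening': 0.485, 'grasp_force': 22.488} -1.15 54.0
```

Emit:
{"name": "apply_moves", "arguments": {
  "increments": [
    [[0,0,0.0002],[0,0,8.5],1],
    [[0,0,0.0002],[0,0,8.5],1],
    [[0,0,0.0003],[0,0,8.5],1]
  ]
}}

```text
clock: 8.35
ee_pos: [0.6044, 0.049, 0.2529]
tcp_rot: [[0.879, 0.477, 0.005], [0.477, -0.879, 0.001], [0.005, 0.001, -1.0]]
ft_force: [5.2, 1.2, 7.3]
opening: 0.485
grasp_force: 22.5
```

```bash
python3 st.py
```

```text
{'clock': 8.35, 'joint_pos': [-0.063, 0.261, 1.453, 0.002, 1.422, 1.01], 'ee_pos': [0.604, 0.049, 0.253], 'ft_force': [5.159, 1.246, 7.258], 'ft_torque': [0.277, -0.548, 0.086], 'opening': 0.485, 'grasp_force': 22.477} -1.148 28.5
```

Emit:
{"name": "apply_moves", "arguments": {
  "increments": [
    [[0,0,0.0002],[0,0,8.5],1],
    [[0,0,0.0002],[0,0,8.5],1],
    [[0,0,0.0002],[0,0,8.5],1]
  ]
}}

```text
clock: 8.65
ee_pos: [0.6045, 0.0487, 0.2524]
tcp_rot: [[0.999, 0.052, 0.006], [0.052, -0.999, 0.001], [0.006, -0.001, -1.0]]
ft_force: [3.5, 0.2, 6.0]
opening: 0.486
grasp_force: 22.5
```

```bash
python3 st.py
```

```text
{'clock': 8.65, 'joint_pos': [-0.063, 0.261, 1.453, 0.001, 1.421, 1.455], 'ee_pos': [0.604, 0.049, 0.252], 'ft_force': [3.518, 0.167, 5.958], 'ft_torque': [0.207, -0.537, 0.042], 'opening': 0.486, 'grasp_force': 22.542} -1.146 3.0
```

Emit:
{"name": "apply_moves", "arguments": {
  "increments": [
    [[0,0,0.0002],[0,0,8.5],1],
    [[0,0,0.0002],[0,0,8.5],1],
    [[0,0,0.0002],[0,0,8.5],1]
  ]
}}

```text
clock: 8.95
ee_pos: [0.6044, 0.0484, 0.2517]
tcp_rot: [[0.924, -0.383, 0.006], [-0.383, -0.924, 0.0], [0.005, -0.002, -1.0]]
ft_force: [4.2, -0.1, 6.8]
opening: 0.483
grasp_force: 22.5
```

```bash
python3 st.py
python3 - <<'E'
from h import *
for n in("top","scene"):
    p,d=bot.camera(n);W=cloud(n,d);Z=W[...,2]
    j=(np.abs(W[...,0]-.6)<.02)&(np.abs(W[...,1]-.13)<.008)&(Z>.2)
    z=np.load(n+"0.npz");W0=cloud(n,z['d']);
    print(n,np.median(Z[j]),np.median(W0[j][:,2]),j.sum())
E
```

```text
{'clock': 8.95, 'joint_pos': [-0.063, 0.262, 1.454, 0.001, 1.42, 1.9], 'ee_pos': [0.604, 0.048, 0.252], 'ft_force': [4.224, -0.082, 6.808], 'ft_torque': [0.014, -0.618, 0.015], 'opening': 0.483, 'grasp_force': 22.525} -1.143 -22.5
top 0.22659533939211618 nan 141
scene 0.2253396251883808 nan 247
```

```bash
cat > jz.py <<'E'
from h import *
for n in("top","scene"):
    p,d=bot.camera(n);W=cloud(n,d);Z=W[...,2]
    z=np.load(n+"0.npz");Z0=cloud(n,z['d'])[...,2]
    j=(np.abs(W[...,0]-.6)<.02)&(np.abs(W[...,1]-.11)<.025)&(Z>.215)&(Z<.24)&(Z0<.24)
    print(n,np.median(Z[j]).round(5),np.median(Z0[j]).round(5),np.median((Z-Z0)[j]).round(5),j.sum())
E
python3 jz.py
```

```text
top 0.22529 0.23225 -0.00701 330
scene 0.22421 0.23133 -0.00707 509
```

The jaw has come down 7.05 mm in 4.46 rad, which is 1.6 mm/rad, so the nut isn't slipping. I'll continue in small steps.

Emit:
{"name": "apply_moves", "arguments": {
  "increments": [
    [[0,0,0.0002],[0,0,8.5],1],
    [[0,0,0.0002],[0,0,8.5],1]
  ]
}}

```text
clock: 9.35
ee_pos: [0.6043, 0.0482, 0.2513]
tcp_rot: [[0.772, -0.636, 0.005], [-0.636, -0.772, -0.0], [0.004, -0.003, -1.0]]
ft_force: [3.4, -0.6, 6.8]
opening: 0.482
grasp_force: 22.5
```

```bash
python3 st.py
```

```text
{'clock': 9.35, 'joint_pos': [-0.063, 0.262, 1.455, 0.0, 1.419, 2.197], 'ee_pos': [0.604, 0.048, 0.251], 'ft_force': [3.368, -0.627, 6.846], 'ft_torque': [-0.01, -0.567, 0.094], 'opening': 0.482, 'grasp_force': 22.51} -1.162 -39.5
```

Emit:
{"name": "apply_moves", "arguments": {
  "increments": [
    [[0,0,0],[0,0,0],-1],
    [[0,0,0],[0,0,0],-1],
    [[0,0,0],[0,0,0],-1],
    [[0,0,0],[0,0,0],-1],
    [[0,0,0],[0,0,-8.5],-1],
    [[0,0,0],[0,0,-8.5],-1],
    [[0,0,0],[0,0,-8.5],-1],
    [[0,0,0],[0,0,-8.5],-1],
    [[0,0,0],[0,0,-8.5],-1],
    [[0,0,0],[0,0,-8.5],-1],
    [[0,0,0],[0,0,-8.5],-1],
    [[0,0,0],[0,0,-8.5],-1],
    [[0,0,0],[0,0,-8.5],-1],
    [[0,0,0],[0,0,-8.5],-1],
    [[0,0,0],[0,0,-8.5],-1],
    [[0,0,0],[0,0,-8.5],-1],
    [[0,0,0],[0,0,0],-1]
  ]
}}

```text
clock: 11.05
ee_pos: [0.6022, 0.0482, 0.2492]
tcp_rot: [[0.456, 0.89, -0.001], [0.89, -0.456, 0.0], [-0.0, -0.001, -1.0]]
ft_force: [0.9, 0.5, 0.5]
opening: 0.998
grasp_force: 0.0
```

```bash
python3 st.py;python3 jz.py
```

```text
{'clock': 11.05, 'joint_pos': [-0.063, 0.263, 1.458, 0.0, 1.422, 0.411], 'ee_pos': [0.602, 0.048, 0.249], 'ft_force': [0.933, 0.489, 0.51], 'ft_torque': [-0.021, 0.009, 0.067], 'opening': 0.998, 'grasp_force': 0.0} -0.668 62.9
top 0.22563 0.23227 -0.00657 244
scene 0.22438 0.23135 -0.00675 516
```

Emit:
{"name": "apply_moves", "arguments": {
  "increments": [
    [[0,0,0],[0,0,0],1],
    [[0,0,0],[0,0,0],1],
    [[0,0,0],[0,0,0],1],
    [[0,0,0],[0,0,0],1],
    [[0,0,0],[0,0,0],1],
    [[0,0,0],[0,0,0],1],
    [[0,0,0],[0,0,0],1],
    [[0,0,0],[0,0,0],1],
    [[0,0,0],[0,0,0],1],
    [[0,0,0],[0,0,0],1]
  ]
}}

```text
clock: 12.15
ee_pos: [0.6032, 0.0478, 0.2501]
tcp_rot: [[0.457, 0.89, 0.002], [0.89, -0.457, -0.001], [0.0, 0.002, -1.0]]
ft_force: [4.3, -2.5, 0.3]
opening: 0.487
grasp_force: 23.4
```

```bash
python3 st.py
```

```text
{'clock': 12.15, 'joint_pos': [-0.064, 0.263, 1.457, -0.0, 1.42, 0.411], 'ee_pos': [0.603, 0.048, 0.25], 'ft_force': [4.293, -2.544, 0.251], 'ft_torque': [-0.374, -0.685, -0.053], 'opening': 0.487, 'grasp_force': 23.353} -0.021 62.8
```

Emit:
{"name": "apply_moves", "arguments": {
  "increments": [
    [[0,0,0.0002],[0,0,8.5],1],
    [[0,0,0.0002],[0,0,8.5],1]
  ]
}}

```text
clock: 12.35
ee_pos: [0.603, 0.048, 0.2496]
tcp_rot: [[0.701, 0.713, 0.001], [0.713, -0.701, -0.0], [0.001, 0.001, -1.0]]
ft_force: [3.9, -1.7, 1.0]
opening: 0.484
grasp_force: 23.4
```

```bash
python3 st.py;python3 jz.py;python3 st.py
```

```text
{'clock': 12.35, 'joint_pos': [-0.063, 0.263, 1.457, -0.0, 1.42, 0.713], 'ee_pos': [0.603, 0.048, 0.25], 'ft_force': [3.919, -1.735, 0.957], 'ft_torque': [-0.27, -0.578, 0.116], 'opening': 0.484, 'grasp_force': 23.35} -1.16 45.5
top 0.22483 0.23231 -0.00751 137
scene 0.22387 0.23133 -0.00734 512
{'clock': 12.45, 'joint_pos': [-0.063, 0.263, 1.457, -0.0, 1.42, 0.707], 'ee_pos': [0.603, 0.048, 0.25], 'ft_force': [3.329, -2.773, 1.287], 'ft_torque': [-0.284, -0.664, -0.027], 'opening': 0.48, 'grasp_force': 23.394} 0.587 45.8
```

Emit:
{"name": "apply_moves", "arguments": {
  "increments": [
    [[0,0,0.0002],[0,0,8.5],1],
    [[0,0,0.0002],[0,0,8.5],1]
  ]
}}

```text
clock: 12.65
ee_pos: [0.6028, 0.0482, 0.2491]
tcp_rot: [[0.877, 0.48, 0.001], [0.48, -0.877, 0.0], [0.001, 0.0, -1.0]]
ft_force: [4.2, -1.6, 1.3]
opening: 0.482
grasp_force: 23.4
```

```bash
python3 st.py;python3 jz.py
```

```text
{'clock': 12.65, 'joint_pos': [-0.063, 0.263, 1.458, 0.0, 1.42, 1.007], 'ee_pos': [0.603, 0.048, 0.249], 'ft_force': [4.239, -1.59, 1.262], 'ft_torque': [-0.14, -0.621, 0.07], 'opening': 0.482, 'grasp_force': 23.403} -1.15 28.7
top 0.22526 0.23297 -0.00751 49
scene 0.22354 0.23133 -0.00766 512
```

Emit:
{"name": "apply_moves", "arguments": {
  "increments": [
    [[0,0,0.0002],[0,0,8.5],1],
    [[0,0,0.0002],[0,0,8.5],1]
  ]
}}

```text
clock: 12.95
ee_pos: [0.6027, 0.0485, 0.2489]
tcp_rot: [[0.979, 0.205, 0.001], [0.205, -0.979, 0.001], [0.001, -0.0, -1.0]]
ft_force: [4.5, 0.2, 1.5]
opening: 0.481
grasp_force: 23.5
```

```bash
python3 st.py;python3 jz.py
```

```text
{'clock': 12.95, 'joint_pos': [-0.063, 0.263, 1.458, 0.001, 1.419, 1.301], 'ee_pos': [0.603, 0.048, 0.249], 'ft_force': [4.482, 0.178, 1.512], 'ft_torque': [-0.082, -0.519, 0.262], 'opening': 0.481, 'grasp_force': 23.465} -1.035 11.9
top 0.22446 0.23224 -0.00776 162
scene 0.22329 0.23133 -0.00792 513
```

Emit:
{"name": "apply_moves", "arguments": {
  "increments": [
    [[0,0,0.0001],[0,0,8.5],1]
  ]
}}

```text
clock: 13.15
ee_pos: [0.6027, 0.0486, 0.2488]
tcp_rot: [[0.998, 0.062, 0.001], [0.062, -0.998, 0.001], [0.001, -0.001, -1.0]]
ft_force: [2.6, -0.5, 2.0]
opening: 0.481
grasp_force: 23.5
```

```bash
python3 st.py;python3 jz.py;python3 st.py
```

```text
{'clock': 13.15, 'joint_pos': [-0.063, 0.263, 1.458, 0.001, 1.419, 1.445], 'ee_pos': [0.603, 0.049, 0.249], 'ft_force': [2.631, -0.538, 2.025], 'ft_torque': [0.041, -0.518, 0.226], 'opening': 0.481, 'grasp_force': 23.466} -1.47 3.6
top 0.22413 0.2322 -0.00817 224
scene 0.22334 0.23135 -0.00782 510
{'clock': 13.25, 'joint_pos': [-0.063, 0.263, 1.458, 0.001, 1.419, 1.444], 'ee_pos': [0.603, 0.049, 0.249], 'ft_force': [3.313, 0.074, 2.4], 'ft_torque': [0.076, -0.548, -0.059], 'opening': 0.483, 'grasp_force': 23.499} 0.514 3.7
```

Emit:
{"name": "apply_moves", "arguments": {
  "increments": [
    [[0,0,0.0001],[0,0,4],1],
    [[0,0,0.0002],[0,0,8.5],1]
  ]
}}

```text
clock: 13.45
ee_pos: [0.6028, 0.0488, 0.2486]
tcp_rot: [[0.988, -0.155, 0.001], [-0.155, -0.988, 0.001], [0.001, -0.001, -1.0]]
ft_force: [3.4, -0.0, 3.5]
opening: 0.484
grasp_force: 23.5
```

```bash
python3 st.py;python3 jz.py
```

```text
{'clock': 13.45, 'joint_pos': [-0.063, 0.264, 1.459, 0.001, 1.419, 1.664], 'ee_pos': [0.603, 0.049, 0.249], 'ft_force': [3.422, -0.018, 3.527], 'ft_torque': [0.184, -0.558, 0.402], 'opening': 0.484, 'grasp_force': 23.544} -1.164 -8.9
top 0.22432 0.23228 -0.00785 296
scene 0.22333 0.23133 -0.00789 510
```

Jaw travel has stopped at -7.87 mm and the moving torque is about 0.35–0.4 N m, so the nut is finger-tight. I'll release it and move to the lever side.

Emit:
{"name": "apply_moves", "arguments": {
  "increments": [
    [[0,0,0],[0,0,0],-1],
    [[0,0,0],[0,0,0],-1],
    [[0,0,0],[0,0,0],-1],
    [[0,0,0],[0,0,0],-1],
    [[0,0,-0.02],[0,0,0],-1],
    [[0,0,-0.04],[0,0,0],-1],
    [[0,0,-0.04],[0,0,0],-1],
    [[0.0068,0.0434,0],[0,0,0],-1],
    [[0.0068,0.0434,0],[0,0,0],-1],
    [[0.0068,0.0434,0],[0,0,0],-1],
    [[0.0068,0.0434,0],[0,0,0],-1],
    [[0.0068,0.0434,0],[0,0,0],-1]
  ]
}}

```text
clock: 14.75
ee_pos: [0.601, -0.173, 0.3479]
tcp_rot: [[0.987, -0.158, -0.001], [-0.158, -0.987, 0.0], [-0.001, -0.0, -1.0]]
ft_force: [-0.6, -0.8, 0.4]
opening: 0.998
grasp_force: 0.0
```

Emit:
{"name": "apply_moves", "arguments": {
  "increments": [
    [[0,0,0],[0,0,-8.45],-1],
    [[0,0,0],[0,0,-8.45],-1],
    [[0,0,0],[0,0,-8.45],-1],
    [[0,0,0],[0,0,-8.45],-1],
    [[0,0,0],[0,0,-8.45],-1],
    [[0,0,0],[0,0,-8.45],-1],
    [[0,0,0],[0,0,-8.45],-1],
    [[0,0,0],[0,0,-8.45],-1],
    [[0,0,0],[0,0,-8.45],-1],
    [[0,0,0],[0,0,-8.45],-1],
    [[0,0,0],[0,0,-8.45],-1],
    [[0,0,0],[0,0,-8.45],-1],
    [[0,0,0],[0,8,0],-1],
    [[0,0,0],[0,8,0],-1],
    [[0,0,0],[0,8,0],-1],
    [[0,0,0],[0,0,0],-1]
  ]
}}

```text
clock: 16.35
ee_pos: [0.6005, -0.1747, 0.3448]
tcp_rot: [[-0.03, 0.999, -0.018], [0.912, 0.035, 0.409], [0.409, -0.005, -0.913]]
ft_force: [0.8, -0.7, -0.5]
opening: 1.001
grasp_force: 0.0
```

```bash
python3 st.py;python3 jz.py
python3 - <<'E'
from h import *
s=bot.read_state();print(s['tcp_rot'].round(3).tolist())
E
```

```text
{'clock': 16.35, 'joint_pos': [-0.587, 0.38, 1.167, 0.349, 1.837, -0.569], 'ee_pos': [0.6, -0.175, 0.345], 'ft_force': [0.78, -0.695, -0.536], 'ft_torque': [-0.204, -0.035, -0.035], 'opening': 1.001, 'grasp_force': 0.0} -0.123 91.9
top 0.2243 0.23224 -0.00791 384
scene 0.2232 0.23135 -0.0081 504
[[-0.034, 0.999, -0.017], [0.913, 0.038, 0.405], [0.406, -0.002, -0.914]]
```

Joint 4 has room in this direction and the jaw stays nipped. I'll finish tilting to 60°, go part of the way and look.

Emit:
{"name": "apply_moves", "arguments": {
  "increments": [
    [[0,0,0],[0,8.5,0],-1],
    [[0,0,0],[0,8.5,0],-1],
    [[0,0,0],[0,8.5,0],-1],
    [[0,0,0],[0,8.5,0],-1],
    [[0,0,0],[0,2,0],-1],
    [[-0.035,0,0.015],[0,0,0],-1],
    [[-0.035,0,0.015],[0,0,0],-1],
    [[-0.035,0,0.015],[0,0,0],-1],
    [[-0.035,0,0.015],[0,0,0],-1],
    [[0,0,0],[0,0,0],-1]
  ]
}}

```text
clock: 17.45
ee_pos: [0.6006, -0.1868, 0.1921]
tcp_rot: [[-0.013, 0.999, -0.04], [0.498, 0.041, 0.866], [0.867, -0.008, -0.498]]
ft_force: [-0.4, 0.0, 0.0]
opening: 1.0
grasp_force: 0.0
```

```bash
python3 st.py
python3 - <<'E'
from h import *
s=bot.read_state();print(s['tcp_rot'].round(3).tolist())
c=bot.camera_params("wrist");p,d=bot.camera("wrist"); cv2.imwrite("pics/w2.png",p[:,:,::-1])
W=cloud("wrist",d,c); np.savez("w2.npz",W=W,p=p)
m=(np.abs(W[...,0]-.603)<.03)&(W[...,1]<.025)&(W[...,1]>-.06)&(W[...,2]>.014)&(W[...,2]<.09)&(p.max(-1)<90)
l,lab,st,ce=cv2.connectedComponentsWithStats(m.astype(np.uint8))
for i in range(1,l):
    if st[i,4]>100: print(ce[i],st[i],np.percentile(W[lab==i],[2,50,98],axis=0).round(4).tolist())
E
```

```text
{'clock': 17.45, 'joint_pos': [-0.748, 0.781, 1.145, 0.728, 1.99, -0.758], 'ee_pos': [0.601, -0.187, 0.192], 'ft_force': [-0.433, 0.001, 0.026], 'ft_torque': [-0.336, -0.009, -0.057], 'opening': 1.0, 'grasp_force': 0.0} -0.19 91.5
[[-0.013, 0.999, -0.04], [0.498, 0.041, 0.866], [0.867, -0.008, -0.498]]
[273.47206704 183.39664804] [267 158  14  52 716] [[0.5997, -0.0178, 0.0208], [0.607, -0.0034, 0.0467], [0.6145, 0.0111, 0.0699]]
```

View pics/w2.png

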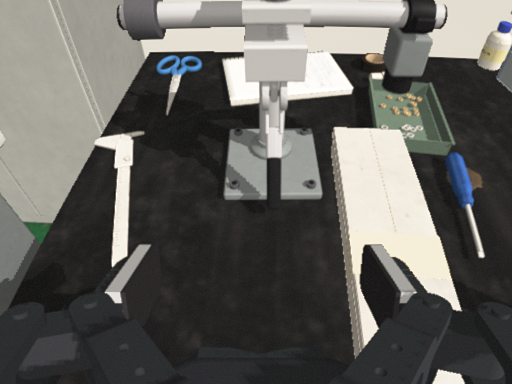

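The wrist view shows the black handle at (273,183), centred at (0.607, 0.00, 0.042), which matches the prediction within about 3 mm. A pale slab lies to its right, with its edge at about column 340, so I'll check clearance.

Run:
```python
from h import *
z=np.load("w2.npz");W=z['W'];p=z['p']
for v in(140,170,200,240,280):
    r=W[v,300:430]; print(v,[r[i].round(3).tolist() for i in range(20,70,7)])
# handle edges along x
for v in(165,180,195): 
    r=np.where((p[v,255:295].max(-1)<70)&(W[v,255:295,2]>.016))[0]+255; print(v,r.min(),r.max(),W[v,r.min()].round(4),W[v,r.max()].round(4))
```

```text
140 [[0.674, 0.132, -0.002], [0.684, 0.132, -0.001], [0.684, 0.087, 0.036], [0.692, 0.083, 0.04], [0.701, 0.082, 0.04], [0.71, 0.083, 0.04], [0.719, 0.082, 0.041], [0.728, 0.083, 0.04]]
170 [[0.669, 0.069, -0.002], [0.679, 0.07, -0.002], [0.686, 0.061, 0.007], [0.686, 0.027, 0.04], [0.694, 0.027, 0.04], [0.702, 0.028, 0.039], [0.71, 0.028, 0.04], [0.718, 0.028, 0.04]]
200 [[0.665, 0.016, -0.002], [0.674, 0.017, -0.003], [0.682, 0.016, -0.001], [0.683, -0.011, 0.03], [0.688, -0.019, 0.039], [0.695, -0.019, 0.04], [0.703, -0.019, 0.04], [0.711, -0.018, 0.04]]
240 [[0.661, -0.043, -0.002], [0.668, -0.043, -0.001], [0.676, -0.043, -0.002], [0.684, -0.043, -0.001], [0.682, -0.069, 0.037], [0.688, -0.071, 0.04], [0.694, -0.072, 0.042], [0.702, -0.07, 0.039]]
280 [[0.657, -0.093, -0.001], [0.664, -0.092, -0.003], [0.671, -0.092, -0.002], [0.678, -0.092, -0.001], [0.684, -0.096, 0.007], [0.682, -0.113, 0.038], [0.644, -0.194, 0.189], [0.644, -0.198, 0.198]]
165 267 280 [0.5995 0.0084 0.0627] [0.6136 0.0084 0.0632]
180 267 279 [ 5.998e-01 -3.000e-04  4.840e-02] [ 0.613  -0.001   0.0495]
195 267 279 [ 0.6002 -0.0089  0.0333] [ 0.6135 -0.0096  0.0346]
```

Emit:
{"name": "apply_moves", "arguments": {
  "increments": [
    [[-0.037,0.0145,0],[0,0,0],0],
    [[0,0,0.04],[0,0,0],0],
    [[0,0,0.04],[0,0,0],0],
    [[0,0,0.04],[0,0,0],0],
    [[0,0,0.04],[0,0,0],0],
    [[0,0,0.02],[0,0,0],0],
    [[0,0,0],[0,0,0],0]
  ]
}}

```text
clock: 18.2
ee_pos: [0.6115, -0.0483, 0.0768]
tcp_rot: [[-0.023, 0.999, -0.038], [0.5, 0.044, 0.865], [0.866, 0.001, -0.501]]
ft_force: [-1.0, -0.4, 0.6]
opening: 0.505
grasp_force: 0.0
```

```bash
python3 st.py
python3 - <<'E'
from h import *
s=bot.read_state();R=s['tcp_rot'];print(R.round(3).tolist(), (R.T@(np.array([.606,.0065,.0385])-s['ee_pos'])).round(4))
c=bot.camera_params("wrist");p,d=bot.camera("wrist")
W=cloud("wrist",d,c)
m=(np.abs(W[...,0]-.606)<.018)&(W[...,1]<.025)&(W[...,1]>-.06)&(W[...,2]>.014)&(W[...,2]<.09)&(p.max(-1)<90)
l,lab,st,ce=cv2.connectedComponentsWithStats(m.astype(np.uint8))
for i in range(1,l):
    if st[i,4]>100: print(ce[i],st[i],np.percentile(W[lab==i],[2,50,98],axis=0).round(4).tolist())
E
```

```text
{'clock': 18.2, 'joint_pos': [-0.588, 0.825, 1.351, 0.782, 1.707, -0.839], 'ee_pos': [0.611, -0.048, 0.077], 'ft_force': [-1.026, -0.351, 0.552], 'ft_torque': [-0.423, -0.045, 0.006], 'opening': 0.505, 'grasp_force': 0.0} -0.028 92.6
[[-0.023, 0.999, -0.038], [0.5, 0.044, 0.865], [0.866, 0.001, -0.501]] [-0.0056 -0.0031  0.0667]
[254.60421736 216.9675588 ] [ 241  171   28   95 2466] [[0.5992, -0.0179, 0.0213], [0.6068, -0.0028, 0.0478], [0.6141, 0.011, 0.0699]]
[208.91549296 258.45539906] [202 233  12  57 426] [[0.589, -0.0594, 0.0654], [0.5906, -0.0504, 0.0798], [0.5911, -0.0396, 0.0893]]
```

Emit:
{"name": "apply_moves", "arguments": {
  "increments": [
    [[-0.0055,-0.003,0],[0,0,0],0],
    [[0,0,0.027],[0,0,0],0],
    [[0,0,0.025],[0,0,0],0],
    [[0,0,0.015],[0,0,0],0],
    [[0,0,0],[0,0,0],0],
    [[0,0,0],[0,0,0],1],
    [[0,0,0],[0,0,0],1],
    [[0,0,0],[0,0,0],1],
    [[0,0,0],[0,0,0],1],
    [[0,0,0],[0,0,0],1],
    [[0,0,0],[0,0,0],1],
    [[0,0,0],[0,0,0],1],
    [[0,0,0],[0,0,0],1]
  ],
  "squeeze": 60
}}

```text
clock: 19.55
ee_pos: [0.6061, 0.0017, 0.0375]
tcp_rot: [[-0.02, 0.999, -0.034], [0.5, 0.039, 0.865], [0.866, 0.0, -0.501]]
ft_force: [-4.0, -3.9, 3.2]
opening: 0.171
grasp_force: 59.0
```

```bash
python3 st.py; python3 jz.py
```

```text
{'clock': 19.55, 'joint_pos': [-0.531, 0.85, 1.419, 0.817, 1.607, -0.869], 'ee_pos': [0.606, 0.002, 0.037], 'ft_force': [-3.999, -3.898, 3.216], 'ft_torque': [-0.265, 0.301, 0.599], 'opening': 0.171, 'grasp_force': 59.039} 0.014 92.3
top 0.22434 0.23224 -0.00792 384
scene 0.22341 0.23133 -0.00797 513
```

Emit:
{"name": "apply_moves", "arguments": {
  "increments": [
    [[-0.0003,0,-0.0057],[0,-3.25,0],1],
    [[-0.0003,0,-0.0057],[0,-3.25,0],1],
    [[-0.0003,0,-0.0057],[0,-3.25,0],1],
    [[-0.0003,0,-0.0057],[0,-3.25,0],1],
    [[-0.0003,0,-0.0057],[0,-3.25,0],1]
  ]
}}

```text
clock: 20.15
ee_pos: [0.6068, -0.0208, 0.0515]
tcp_rot: [[-0.027, 0.999, -0.027], [0.723, 0.038, 0.689], [0.69, -0.001, -0.724]]
ft_force: [0.3, 1.2, -6.1]
opening: 0.176
grasp_force: 58.5
```

```bash
cat > lv.py <<'E'
from h import *
s=bot.read_state();R=s['tcp_rot'];x=R[:,0]
g=s['ee_pos']-.005*R[:,2]-np.array([.6045,.0485,.128]);
print("lever by pos",(np.arctan2(g[2],-g[1])+np.pi/3).round(3),"r",np.hypot(g[1],g[2]).round(4),"by tool",(np.arctan2(-x[2],x[1])+np.pi/3).round(3),"F tool",(R.T@s['ft_force']).round(1))
E
python3 st.py; python3 jz.py; python3 lv.py
```

```text
{'clock': 20.15, 'joint_pos': [-0.491, 0.696, 1.474, 0.643, 1.45, -0.769], 'ee_pos': [0.607, -0.021, 0.052], 'ft_force': [0.328, 1.225, -6.085], 'ft_torque': [-0.28, -0.087, 0.012], 'opening': 0.176, 'grasp_force': 58.452} -0.153 92.1
top 0.22401 0.23224 -0.00822 384
scene 0.22294 0.23133 -0.00836 512
lever by pos 0.27 r 0.1028 by tool 0.287 F tool [-4.6 -1.6  2.7]
```

Emit:
{"name": "apply_moves", "arguments": {
  "increments": [
    [[-0.0003,0,-0.0057],[0,-3.25,0],1],
    [[-0.0003,0,-0.0057],[0,-3.25,0],1],
    [[-0.0003,0,-0.0057],[0,-3.25,0],1],
    [[-0.0003,0,-0.0057],[0,-3.25,0],1],
    [[-0.0003,0,-0.0057],[0,-3.25,0],1]
  ]
}}

```text
clock: 20.75
ee_pos: [0.6075, -0.0391, 0.0726]
tcp_rot: [[-0.032, 0.999, -0.018], [0.887, 0.037, 0.461], [0.461, -0.001, -0.887]]
ft_force: [0.6, -0.4, -7.1]
opening: 0.173
grasp_force: 58.8
```

```bash
python3 st.py; python3 jz.py; python3 lv.py
```

```text
{'clock': 20.75, 'joint_pos': [-0.421, 0.561, 1.517, 0.442, 1.316, -0.625], 'ee_pos': [0.608, -0.039, 0.073], 'ft_force': [0.633, -0.42, -7.096], 'ft_torque': [-0.343, -0.248, -0.009], 'opening': 0.173, 'grasp_force': 58.809} -0.206 92.1
top 0.22356 0.23224 -0.00859 382
scene 0.22259 0.23133 -0.0085 510
lever by pos 0.544 r 0.1032 by tool 0.569 F tool [-6.4 -2.2  3.6]
```

Emit:
{"name": "apply_moves", "arguments": {
  "increments": [
    [[-0.0002,0,-0.0056],[0,-3.25,0],1],
    [[-0.0002,0,-0.0056],[0,-3.25,0],1]
  ]
}}

```text
clock: 21.05
ee_pos: [0.6077, -0.0445, 0.0824]
tcp_rot: [[-0.034, 0.999, -0.014], [0.933, 0.037, 0.359], [0.359, -0.001, -0.933]]
ft_force: [1.2, -2.0, -8.5]
opening: 0.175
grasp_force: 59.0
```

```bash
python3 st.py; python3 lv.py
```

```text
{'clock': 21.05, 'joint_pos': [-0.383, 0.514, 1.531, 0.349, 1.271, -0.553], 'ee_pos': [0.608, -0.045, 0.082], 'ft_force': [1.232, -1.98, -8.456], 'ft_torque': [-0.385, -0.284, -0.0], 'opening': 0.175, 'grasp_force': 59.006} -0.233 92.1
lever by pos 0.64 r 0.1033 by tool 0.68 F tool [-4.9  1.2  7.2]
```

Emit:
{"name": "apply_moves", "arguments": {
  "increments": [
    [[-0.0002,0,-0.0056],[0,-3.25,0],1],
    [[-0.0002,0,-0.0056],[0,-3.25,0],1],
    [[-0.0002,0,-0.0056],[0,-3.25,0],1]
  ]
}}

```text
clock: 21.35
ee_pos: [0.608, -0.0505, 0.0985]
tcp_rot: [[-0.036, 0.999, -0.008], [0.98, 0.037, 0.195], [0.195, -0.001, -0.981]]
ft_force: [-0.1, -4.1, -5.7]
opening: 0.173
grasp_force: 59.2
```

```bash
python3 st.py; python3 lv.py; python3 jz.py
```

```text
{'clock': 21.35, 'joint_pos': [-0.317, 0.454, 1.547, 0.195, 1.217, -0.429], 'ee_pos': [0.608, -0.051, 0.099], 'ft_force': [-0.077, -4.079, -5.677], 'ft_torque': [-0.381, -0.183, 0.099], 'opening': 0.173, 'grasp_force': 59.192} -0.287 92.1
lever by pos 0.806 r 0.103 by tool 0.851 F tool [-5.1 -0.2  4.8]
top 0.22349 0.23224 -0.00868 383
scene 0.2225 0.23135 -0.00893 510
```

Emit:
{"name": "apply_moves", "arguments": {
  "increments": [
    [[-0.0002,0,-0.0056],[0,-3.25,0],1],
    [[-0.0002,0,-0.0056],[0,-3.25,0],1],
    [[-0.0001,0,-0.0056],[0,-3.25,0],1],
    [[-0.0001,0,-0.0056],[0,-3.25,0],1],
    [[0,0,-0.0056],[0,-3.25,0],1],
    [[0,0,-0.002],[0,0,0],1],
    [[0,0,0],[0,0,0],1]
  ]
}}

```text
clock: 22.15
ee_pos: [0.608, -0.0537, 0.1293]
tcp_rot: [[-0.038, 0.999, 0.002], [0.995, 0.038, -0.088], [-0.088, -0.002, -0.996]]
ft_force: [-1.0, -5.7, -0.8]
opening: 0.171
grasp_force: 60.0
```

```bash
python3 st.py; python3 lv.py; python3 jz.py
```

```text
{'clock': 22.15, 'joint_pos': [-0.187, 0.387, 1.559, -0.093, 1.179, -0.19], 'ee_pos': [0.608, -0.054, 0.129], 'ft_force': [-1.019, -5.717, -0.799], 'ft_torque': [-0.715, 0.049, 0.052], 'opening': 0.171, 'grasp_force': 60.014} 0.059 92.2
lever by pos 1.109 r 0.102 by tool 1.135 F tool [-5.6 -1.2  1.3]
top 0.22347 0.23222 -0.00871 290
scene 0.22236 0.23136 -0.00881 507
```

Emit:
{"name": "apply_moves", "arguments": {
  "increments": [
    [[0,0,-0.002],[0,0,0],1],
    [[0,0,-0.002],[0,0,0],1],
    [[0,0,0],[0,0,0],1]
  ]
}}

```text
clock: 22.55
ee_pos: [0.6078, -0.0537, 0.1298]
tcp_rot: [[-0.037, 0.999, 0.001], [0.995, 0.037, -0.087], [-0.087, -0.002, -0.996]]
ft_force: [5.9, -7.1, -16.2]
opening: 0.174
grasp_force: 59.6
```

```bash
python3 st.py; python3 lv.py; python3 jz.py
```

```text
{'clock': 22.55, 'joint_pos': [-0.187, 0.386, 1.559, -0.093, 1.18, -0.19], 'ee_pos': [0.608, -0.054, 0.13], 'ft_force': [5.872, -7.146, -16.22], 'ft_torque': [-1.083, -1.149, 0.093], 'opening': 0.174, 'grasp_force': 59.552} -0.012 92.1
lever by pos 1.114 r 0.102 by tool 1.135 F tool [-5.9  5.6 16.8]
top 0.2237 0.2322 -0.00854 293
scene 0.22252 0.23136 -0.00867 513
```

The lever is against its stop: 16 N with no further motion. I'll relax, release and back off upward.

Emit:
{"name": "apply_moves", "arguments": {
  "increments": [
    [[0,0,0.004],[0,0,0],1],
    [[0,0,0],[0,0,0],0],
    [[0,0,0],[0,0,0],0],
    [[0,0,0],[0,0,0],0],
    [[0,0,0],[0,0,0],0],
    [[0,0,0],[0,0,0],0],
    [[0,0,-0.02],[0,0,0],0],
    [[0,0,-0.04],[0,0,0],0],
    [[0,0,-0.04],[0,0,0],0],
    [[0,0,-0.04],[0,0,0],0],
    [[-0.03,0,-0.02],[0,0,0],0],
    [[-0.03,0,0],[0,0,0],0],
    [[0,0,0],[0,0,0],0]
  ]
}}

```text
clock: 23.95
ee_pos: [0.6109, -0.1011, 0.2962]
tcp_rot: [[-0.035, 0.999, 0.007], [0.995, 0.036, -0.089], [-0.09, 0.004, -0.996]]
ft_force: [0.2, -0.4, 0.3]
opening: 0.498
grasp_force: 0.0
```

```bash
python3 st.py; python3 jz.py
python3 - <<'E'
from h import *
c=bot.camera_params("wrist");p,d=bot.camera("wrist"); cv2.imwrite("pics/w3.png",p[:,:,::-1])
for n in("top","scene"):
    q,dd=bot.camera(n)
    if n=="top": cv2.imwrite("pics/t3.png",cv2.resize(q[70:270,150:360,::-1],None,fx=2.5,fy=2.5))
    W=cloud(n,dd);Z=W[...,2]
    h=(np.abs(W[...,0]-.606)<.02)&(np.abs(W[...,1]+.05)<.045)&(Z>.09)&(Z<.16)
    print(n,"handle",h.sum(),np.percentile(W[h],[3,50,97],axis=0).round(4).tolist() if h.sum() else 0)
    for A in(cloud(n,np.load(n+"0.npz")['d']),W):
        b=(A[...,2]>.185)&(A[...,2]<.213)&(np.abs(A[...,1]-.09)<.03)&(np.abs(A[...,0]-.6)<.2);print("boom x ends",np.percentile(A[b][:,0],[.5,99.5]).round(4))
E
```

```text
{'clock': 23.95, 'joint_pos': [-0.262, 0.253, 1.376, -0.085, 1.483, -0.291], 'ee_pos': [0.611, -0.101, 0.296], 'ft_force': [0.249, -0.383, 0.254], 'ft_torque': [0.069, 0.005, 0.01], 'opening': 0.498, 'grasp_force': 0.0} -0.179 92.0
top 0.22344 0.23221 -0.00871 378
scene 0.2224 0.23133 -0.00885 508
top handle 203 [[0.5986, -0.0749, 0.1323], [0.6057, -0.041, 0.1376], [0.6142, -0.0069, 0.1429]]
boom x ends [0.4483 0.7707]
boom x ends [0.4588 0.7708]
scene handle 146 [[0.5991, -0.0756, 0.1333], [0.6065, -0.0535, 0.1386], [0.6142, -0.0333, 0.1425]]
boom x ends [0.4484 0.7708]
boom x ends [0.4483 0.7705]
```

View pics/t3.png

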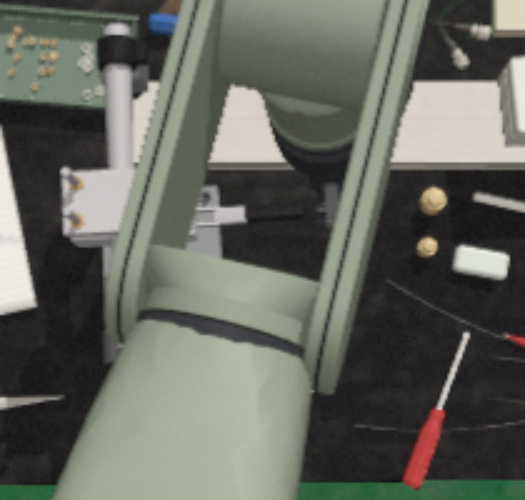

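The top view shows the lever handle level and home at about (280,215), with the arm clear. The boom ends haven't moved, and the weights and screwdriver still lie as before. I'll hand in.

```bash
python3 -c "
from rig import bot
print(bot.close_job())"
```

```text
the job is handed in; nothing more can be done
None
```

The job is handed in: the nut went finger-tight (about 0.33 N m by estimate), the lever stayed home against its stop, and the boom did not move. The clamp force could not be measured directly, so 150–235 N is inferred from the nut torque, and the hand-in gave no verdict.

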